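Pack the pool water-test carrier

ROBOT

A 6-joint arm with a two-finger parallel gripper is mounted at the origin on the work surface. World frame = base frame: x ahead of the robot, y to its left, z up, the work surface at z = 0. Lengths are in mm, angles in rad, forces in N, time in s.
With the tool pointing down it reaches from about 350 to 775 mm from the base axis. Payload 5.5 kg.
Tool frame: the origin (TCP) lies between the finger pads; the fingertips stand 11 mm ahead of it and the grasp point (between the pads) lies 8 mm behind it; z points along the fingers, y is the line along which they close (so a half turn about z gives the same grasp; the last joint's range is limited). The gripper opens to 85 mm and grips with 20 to 120 N. Pads are 22 mm wide; open, the fingers measure 114 mm over their backs; the gripper's body (76 mm by 85 mm) begins 54 mm behind the grasp point. The pads swing forward as they close: fully open they stand 13 mm farther back than shut.
Start: joints at [-1.411, 0.313, 0.046, 1.304, 0, 1.431], TCP at [169.809, -549.395, 242.323] pointing down, gripper open.
Joint ranges: [-2.76, 2.76], [-0.86, 1.69], [-1.03, 1.26], [-2.2, 2.34], [-1.47, 1.5], [-3.14, 3.14]. Speed limits (rad/s): [2.57, 2.57, 3.14, 3.14, 3.14, 3.14].

INTERFACE

Orientations are given as a unit quaternion [x, y, z, w].
In Python, from bench import sensors, eyes, arm, models gives the robot as it stands. The module is installed in compiled form; this text tells all that it offers.
- The arm moves only by the tool move_arm, never from a script. Its argument "moves" is a list of rows, each a list of 4 numbers: the shift along the world's x, y, z normalised to -1 to 1, where 1 is 0.12 m, then the turn about the world's z normalised to -1 to 1, where 1 is 90 degrees. In form: [[x, y, z, yaw], ...]. A call has 1 to 8 rows; each row shifts and turns the commanded pose from where the row before left it; what a row does not reach is not made up. A row lasts 1/10 s, in which the tool goes at most 50 mm and 8.59 degrees, less where a joint would pass 70% of its speed; a pose out of reach is approached as far as the arm can. A call with a number of a shift or a turn outside -1 to 1 is refused whole. A call with a gripper value outside its range is refused whole. "fingers" is the closure, from 0 (fully open) to 1 (shut), set as the call begins (left out, the last holds). The fingers move at their own pace and stop on an object; "grip_force" is the grip in N (left out, the last holds). Time passes only in rows, so rows that do not move let the fingers close. It gives the time, the measured TCP pose, the force, the opening and the grip force at its end, in the units of the state.
- sensors.observe(): the state, without advancing time (a new reading comes with each control period).
- eyes.snapshot(name): name is "side" or "top"; returns a dict with "image" (420x560x3 uint8, red, green, blue), "vfov" (degrees; the focal length in pixels is half the picture's height over the tangent of half this angle, whatever the lens; pixels are square), "cx", "cy" (the principal point, pixels), "world_from_camera" (4x4, takes a point from camera to world coordinates). Camera axes: x right, y down, z forward; pixel columns grow to the right and rows downward; lengths in mm; the calibration is good to about 2 mm. A picture is of the moment at which its call begins. There is no depth.
- arm.sign_off(): hands the job in; it is judged then, once.
Trained networks look in a picture, given as the dict that the camera call returned (one of the last four; its "shot" number tells which), for a name from the list of things; names that differ only in an ending like _2 or _b are one class to them, and where a whole thing is asked for, a point or a joint stands for the part that bears it (a point fixed in the world has none). Each returns a list of dicts, best first, with "confidence" (0 to 1); they miss things now and then, are a little off and sometimes report something else, mostly with a low value. They report only what shows in the picture. A call takes as long as a camera call. They do not tell look-alikes from the thing itself.
- models.silhouettes(picture, thing): "mask" (420x560 bool, what is visible of it) and "rect" ([left, top, width, height] in pixels, round what is visible of it).
The state is a dict: "time": time; "joint_pos": joint angles; "dq": joint speeds; "joint_torque": joint torques, N m; "tool_pos": TCP position; "orientation": TCP orientation; "force": force on the tool from outside, world axes, zero at the start; "ft_torque": the same for the moment, N m; "finger_gap": finger opening in mm; "finger_force": force on a finger pad.
Only numpy, scipy, OpenCV 4.12 (cv2) and the standard library are available. Lean on these libraries where they do the work, as an engineer would, in place of code of your own. Each camera call takes 0.05 s, during which the arm holds its last target. There are 200 camera calls.

TASK

Pack up the pool water-test kit: stand the capped sample bottle, the capped vial, the squat jar and the reagent box upright in the red carrier, each down on the floor of the pocket made for it (the three round ones by size, the box in the rectangular pocket). The bottle and the vial without caps are still in use: leave them standing where they are.

Things in the scene. Friction and masses are not known exactly. Their poses are not given: they have to be found in the camera images.
- bottle: Capped sample bottle of white plastic: round body 48 mm across and 66 mm high, then a shoulder narrowing to a white screw cap 36 mm across; 92 mm high in all, about 140 g. Stands loose and upright on the table at the start. Origin: centre of its underside; z up along its axis.
- vial: Capped vial: amber glass, round, 28 mm across, with a black cap 26 mm across and 14 mm high; 62 mm high in all, about 50 g. Stands loose and upright on the table at the start. Origin: centre of its underside; z up along its axis.
- jar: Squat round grey plastic jar with a flat lid, 60 mm across and 50 mm high (a thin dark groove under the lid), about 120 g. Stands loose and upright on the table at the start. Origin: centre of its underside; z up along its axis.
- box: Closed reagent box of brown card, 62 mm (its x) by 34 mm (its y) by 45 mm high, stiff, about 70 g. Stands loose on its 62 x 34 face at the start. Origin: centre of its underside; z up.
- pocket_bottle: Middle-sized round pocket of grey plastic, for the capped bottle: inside 64 mm across, outside 72 mm, floor 3 mm thick, rim 18 mm above its underside. Fixed in the red carrier (tray 230 x 230 mm, walls 4 mm thick, 30 mm high), one of four in a 2 x 2 grid, centres 104 mm apart, shuffled each time. Origin: centre of its underside, 4 mm above the table; z up.
- pocket_vial: Smallest round pocket of grey plastic, for the capped vial: inside 44 mm across, outside 52 mm, floor 3 mm thick, rim 18 mm above its underside. Fixed in the red carrier (tray 230 x 230 mm, walls 4 mm thick, 30 mm high), one of four in a 2 x 2 grid, centres 104 mm apart, shuffled each time. Origin: centre of its underside, 4 mm above the table; z up.
- pocket_jar: Largest round pocket of grey plastic, for the jar: inside 76 mm across, outside 84 mm, floor 3 mm thick, rim 18 mm above its underside. Fixed in the red carrier (tray 230 x 230 mm, walls 4 mm thick, 30 mm high), one of four in a 2 x 2 grid, centres 104 mm apart, shuffled each time. Origin: centre of its underside, 4 mm above the table; z up.
- pocket_box: Rectangular grey plastic pocket for the box: inside 78 mm (its x) by 50 mm (its y), walls 4 mm, floor 4 mm thick, rim 18 mm above underside; box lengthwise, either way round. Fixed in the red carrier (tray 230 x 230 mm, walls 4 mm thick, 30 mm high), one of four in a 2 x 2 grid, centres 104 mm apart, shuffled each time. Origin: centre of its underside, 4 mm above the table; z up.
- open_bottle: Open sample bottle without a cap, to be left alone: same white plastic and same 48 mm body as the capped one, but with an open mouth 30 mm across; 82 mm high, hollow, about 120 g. Stands loose and upright on the table at the start. Origin: centre of its underside; z up along its axis.
- open_vial: Open vial without a cap, to be left alone: same amber glass and same 28 mm width as the capped one, but open at the top (mouth 22 mm across) and 48 mm high, about 50 g. Stands loose and upright on the table at the start. Origin: centre of its underside; z up along its axis.
Things that resemble listed ones, but are neither listed nor needed, are in the scene too. Leave any green look-alike of the pocket_vial alone.

How it is judged (in metres and radians):
At the end, for the whole second after the job is handed in: Capped bottle, capped vial, jar and box each stand on the floor of their own pocket: within 13 mm of its centre, tilt under 7 degrees, underside at most 8 mm above the pocket's underside, released, at rest. Open bottle and open vial stand upright within 20 mm of their starts (horizontal distance between bottle and pocket_bottle below 0.013 m and z of bottle in the frame of pocket_bottle between -0.002 and 0.008 m and angle between each of bottle, vial, jar, box, open_bottle, open_vial's own z axis and vertical below 0.12 rad and linear speed of each of bottle, vial, jar, box, open_bottle, open_vial below 0.02 m/s and angular speed of each of bottle, vial, jar, box below 0.2 rad/s and horizontal distance between vial and pocket_vial below 0.013 m and z of vial in the frame of pocket_vial between -0.002 and 0.008 m and horizontal distance between jar and pocket_jar below 0.013 m and z of jar in the frame of pocket_jar between -0.002 and 0.008 m and horizontal distance between box and pocket_box below 0.013 m and z of box in the frame of pocket_box between -0.002 and 0.008 m and distance of each of open_bottle, open_vial from where it was at the start of the episode below 0.02 m); the robot touches nothing.
It fails at once if the open bottle is shifted by more than 20 mm or tipped (distance of open_bottle from where it was at the start of the episode above 0.02 m or angle between open_bottle's own z axis and vertical above 0.4 rad).
It fails at once if the open vial is shifted by more than 20 mm or tipped (distance of open_vial from where it was at the start of the episode above 0.02 m or angle between open_vial's own z axis and vertical above 0.4 rad).
It also fails if it takes over 96 s, if anything falls off the work surface, if the arm or the gripper's body presses on something with over 40 N, if the wrist force passes 120 N, or if a joint passes its speed limit or range.

## Working session

There is one attempt and no reset: what is moved stays moved. The work goes in short steps, Python scripts to look and compute and a tool call to move; the robot and the scene stay as the last step left them, time stands still between calls to the robot, and variables do not carry over. Pictures are saved under pics/ and viewed, at most 14 in all, crops included, and the job is handed in when it is done.

Besides the shell and the picture viewer there is one more tool, called after ">>>" in YAML: its name, and indented under it one key for each argument. move_arm: Moves the arm, as the interface text tells. Scaled input: -1 to 1 covers 0.12 m each way for a shift and 90 degrees each way for a turn. Its arguments: {"type":"object","properties":{"moves":{"type":"array"},"fingers":{"type":"number"},"grip_force":{"type":"number"}},"required":["moves"]}

```bash
mkdir -p pics
cat > h.py <<'E'
import numpy as np, cv2
from bench import sensors, eyes, arm, models
def snap(n,f=None):
    p=eyes.snapshot(n)
    if f: cv2.imwrite('pics/'+f,cv2.cvtColor(p['image'],cv2.COLOR_RGB2BGR))
    return p
def ray(p,u,v):
    h=p['image'].shape[0]; f=h/2/np.tan(np.radians(p['vfov'])/2)
    T=np.array(p['world_from_camera']); d=T[:3,:3]@np.array([(u-p['cx'])/f,(v-p['cy'])/f,1]); return T[:3,3],d
def at(p,u,v,z):
    o,d=ray(p,u,v); return (o+d*(z-o[2])/d[2])[:2]
def proj(p,X):
    h=p['image'].shape[0]; f=h/2/np.tan(np.radians(p['vfov'])/2)
    T=np.array(p['world_from_camera']); c=T[:3,:3].T@(np.array(X,float)-T[:3,3]); return f*c[0]/c[2]+p['cx'],f*c[1]/c[2]+p['cy']
E
python3 - <<'E'
from h import *
for n in('top','side'):
    p=snap(n,n+'0.png'); T=np.array(p['world_from_camera']); print(n,p['vfov'],p['cx'],p['cy'],T.round(3).tolist())
    for t in 'bottle vial jar box pocket_bottle pocket_vial pocket_jar pocket_box open_bottle open_vial'.split():
        print(t,[(round(d['confidence'],2),d['rect']) for d in models.silhouettes(p,t)][:5])
E
```

```text
top 54.35993305469917 279.754280824063 213.05216623064854 [[0.001, -0.991, 0.132, 405.183], [-1.0, -0.002, -0.013, 55.222], [0.013, -0.132, -0.991, 1148.238], [0.0, 0.0, 0.0, 1.0]]
bottle [(0.72, [303.0, 242.0, 21.6, 21.3]), (0.34, [395.1, 194.8, 18.9, 11.0])]
vial [(0.72, [394.9, 195.2, 20.5, 8.9])]
jar [(0.68, [345.1, 183.9, 23.2, 26.7])]
box [(0.76, [340.9, 240.4, 25.5, 25.5])]
pocket_bottle []
pocket_vial [(0.83, [133.2, 185.8, 23.7, 20.8]), (0.63, [184.6, 234.3, 19.1, 15.4])]
pocket_jar [(0.92, [212.1, 232.6, 32.1, 32.0])]
pocket_box [(0.57, [190.4, 187.8, 27.8, 33.2])]
open_bottle [(0.91, [397.5, 240.7, 28.2, 20.4])]
open_vial []
side 57.918619169228826 280.3008557465994 213.18387132241574 [[0.995, -0.037, 0.095, 428.84], [-0.099, -0.57, 0.816, -745.883], [0.024, -0.821, -0.571, 580.691], [0.0, 0.0, 0.0, 1.0]]
bottle [(0.83, [245.7, 211.6, 14.3, 44.2])]
vial [(0.73, [330.2, 304.1, 17.6, 34.0])]
jar [(0.94, [313.9, 257.3, 33.4, 39.4])]
box [(0.87, [239.3, 257.6, 36.3, 31.6])]
pocket_bottle [(0.59, [277.2, 186.7, 26.5, 16.2])]
pocket_vial [(0.67, [288.5, 147.9, 14.2, 15.4]), (0.58, [254.1, 166.9, 17.3, 15.4])]
pocket_jar [(0.83, [236.7, 180.1, 33.1, 16.5]), (0.35, [328.4, 304.0, 19.2, 35.4])]
pocket_box [(0.65, [279.1, 167.8, 30.9, 19.6])]
open_bottle [(0.93, [251.4, 304.4, 28.7, 50.3])]
open_vial [(0.74, [302.7, 228.6, 8.1, 18.3])]
```

View pics/top0.png

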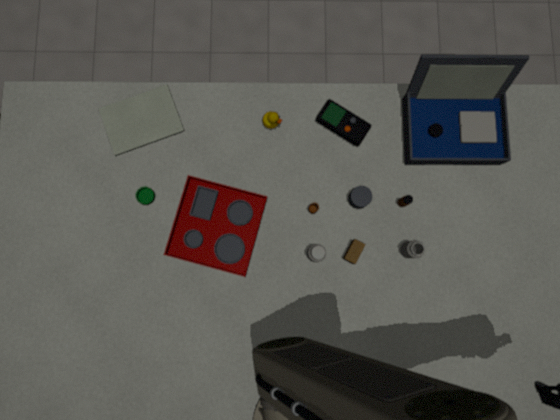

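View pics/side0.png

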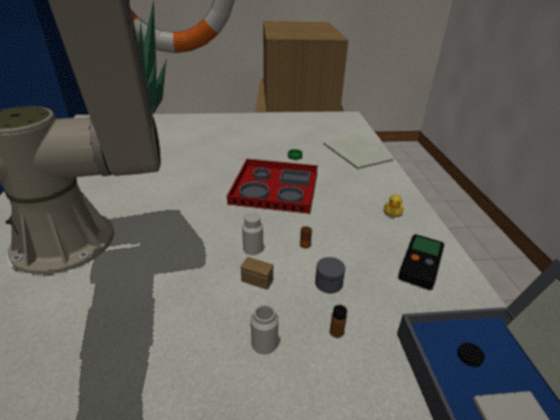

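The images show a red carrier at top (216,226), with a jar pocket (229,248), bottle pocket (239,213), vial pocket (193,239) and box pocket (203,203). The green look-alike pocket is at (146,196).
Look-alikes in top:
- **Bottles:** (316,253) and (413,249).
- **Vials:** (313,208) and (405,200).
- **Jar-like:** only (360,197).
- **Box:** (354,251).

By the description, the capped ones should be bottle (316,253) and vial (405,200). A close crop will check this.

```bash
cat >> h.py <<'E'
from scipy.optimize import minimize
prof={'bottle':[(24,0),(24,66),(18,76),(18,92)],'vial':[(14,0),(14,48),(13,48),(13,62)],'jar':[(30,0),(30,50)],
'open_bottle':[(24,0),(24,66),(15,74),(15,82)],'open_vial':[(14,0),(14,48)]}
def pts(t,q):
    if t=='box':
        c,s=np.cos(q[2]),np.sin(q[2])
        return [(q[0]+c*a-s*b,q[1]+s*a+c*b,z) for a in(-31,31) for b in(-17,17) for z in(0,45)]
    if t=='tray':
        c,s=np.cos(q[2]),np.sin(q[2])
        return [(q[0]+c*a-s*b,q[1]+s*a+c*b,z) for a in(-115,115) for b in(-115,115) for z in(0,30)]
    return [(q[0]+r*np.cos(a),q[1]+r*np.sin(a),z) for r,z in prof[t] for a in np.linspace(0,6.28,24)]
S=4
def sil(p,t,q):
    m=np.zeros((420*S,560*S),np.uint8)
    P=np.array([proj(p,X) for X in pts(t,q)])
    cv2.fillPoly(m,[cv2.convexHull(((P+.5)*S-.5).round().astype(np.int32))],1); return m
def fit(views,t,q0):
    # views: list of (pic,mask)
    M=[cv2.resize(m.astype(np.float32),None,fx=S,fy=S)>.5 for _,m in views]
    def cost(q):
        e=0
        for (p,_),m in zip(views,M):
            s=sil(p,t,q)>0; e+=1-(s&m).sum()/(s|m).sum()
        return e
    r=minimize(cost,q0,method='Nelder-Mead',options=dict(initial_simplex=[list(q0)]+[[v+(([12,12,.25][i]) if i==j else 0) for i,v in enumerate(q0)] for j in range(len(q0))],xatol=.1,fatol=1e-4,maxiter=120))
    return r.x,r.fun
E
python3 - <<'E'
from h import *
t=snap('top'); s=snap('side')
a=cv2.resize(t['image'][175:280,295:435],None,fx=5,fy=5,interpolation=cv2.INTER_CUBIC)[:290*2]
b=cv2.resize(s['image'][205:360,230:360],None,fx=3.8,fy=3.8,interpolation=cv2.INTER_CUBIC)
cv2.imwrite('pics/crop.png',cv2.cvtColor(b[:590],cv2.COLOR_RGB2BGR))
print('wrong', )
for name,px in dict(bottle=(316,253),vial=(405,200),jar=(360,197),box=(354,251),open_bottle=(413,249),open_vial=(313,208)).items():
    x=at(t,*px,40); V=[];info=[]
    for p in(t,s):
        u=proj(p,(*x,30)); best=None
        for n in (name,name.replace('open_','')):
          for d in models.silhouettes(p,n):
            m=np.array(d['mask']); r=d['rect']
            c=(r[0]+r[2]/2-u[0],r[1]+r[3]/2-u[1])
            if np.hypot(*c)<14 and best is None: best=m
        info.append(None if best is None else int(best.sum()))
        if best is not None: V.append((p,best))
    q0=list(x)+([0.5] if name=='box' else [])
    print(name,x.round(),info,[ (np.round(fit(W,name,q0)[0],2),round(fit(W,name,q0)[1],2)) for W in ([V]+[[v] for v in V])])
# tray
V=[]
for p in(t,s):
    hsv=cv2.cvtColor(p['image'],cv2.COLOR_RGB2HSV)
    m=(((hsv[...,0]<6)|(hsv[...,0]>172))&(hsv[...,1]>150)&(hsv[...,2]>60)).astype(np.uint8)
    n,l,st,_=cv2.connectedComponentsWithStats(m); k=1+st[1:,4].argmax(); 
    c=max(cv2.findContours((l==k).astype(np.uint8),0,2)[0],key=cv2.contourArea); m=np.zeros_like(m); cv2.fillPoly(m,[cv2.convexHull(c)],1); V.append((p,m))
x=at(t,216,226,15)
for W in (V,V[:1],V[1:]):
  q,e=fit(W,'tray',[*x,-.2]); print('tray',q.round(3),e)
q,_=fit(V,'tray',[*x,-.2]); c,s_=np.cos(q[2]),np.sin(q[2])
for a in(-52,52):
  for b in(-52,52):
    w=(q[0]+c*a-s_*b,q[1]+s_*a+c*b,4); print(np.round(w),np.round(proj(t,w)))
for n in 'bottle vial jar box'.split():
  for p in (t,s):
    for d in models.silhouettes(p,'pocket_'+n):
      r=d['rect']; print(n,round(d['confidence'],2),at(p,r[0]+r[2]/2,r[1]+r[3]/2,18).round())
print(at(t,146,196,10))
E
```

```text
wrong
bottle [444. -57.] [278, 759] [(array([444.19, -55.79]), np.float64(0.21)), (array([442.46, -55.45]), np.float64(0.07)), (array([445.25, -57.77]), np.float64(0.07))]
vial [ 589. -305.] [None, 406] [(array([ 591.63, -307.56]), np.float64(0.19)), (array([ 591.63, -307.56]), np.float64(0.19))]
jar [ 597. -180.] [418, 953] [(array([ 600.82, -181.45]), np.float64(0.16)), (array([ 597.44, -180.39]), np.float64(0.1)), (array([ 601.46, -182.29]), np.float64(0.04))]
box [ 449. -160.] [326, 799] [(array([ 450.72, -162.23,   -0.55]), np.float64(0.21)), (array([ 449.12, -161.72,   -0.58]), np.float64(0.11)), (array([ 451.45, -163.69,   -0.47]), np.float64(0.09))]
open_bottle [ 455. -321.] [361, 1224] [(array([ 454.96, -318.52]), np.float64(0.2)), (array([ 453.42, -316.76]), np.float64(0.07)), (array([ 456.08, -321.53]), np.float64(0.05))]
open_vial [566. -50.] [97, 247] [(array([569.87, -52.67]), np.float64(0.28)), (array([568.13, -51.32]), np.float64(0.14)), (array([571.24, -52.48]), np.float64(0.08))]
tray [ 5.21425e+02  2.17307e+02 -2.53000e-01] 0.08842801476783979
tray [ 5.20543e+02  2.16507e+02 -2.57000e-01] 0.024236501773939323
tray [ 5.22018e+02  2.18889e+02 -2.53000e-01] 0.056532443809069965
[458. 180.   4.] [230. 248.]
[484. 281.   4.] [194. 239.]
[559. 154.   4.] [239. 212.]
[585. 255.   4.] [204. 203.]
bottle 0.63 [556. 150.]
bottle 0.77 [563. 153.]
vial 0.72 [480. 277.]
vial 0.7 [604. 416.]
vial 0.47 [ 450. -331.]
vial 0.59 [484. 264.]
vial 0.43 [601. 388.]
jar 0.71 [455. 183.]
jar 0.84 [461. 173.]
jar 0.58 [448. -23.]
jar 0.55 [ 449. -165.]
box 0.75 [576. 252.]
box 0.7 [586. 224.]
[603.76974309 416.39326494]
```

View pics/crop.png

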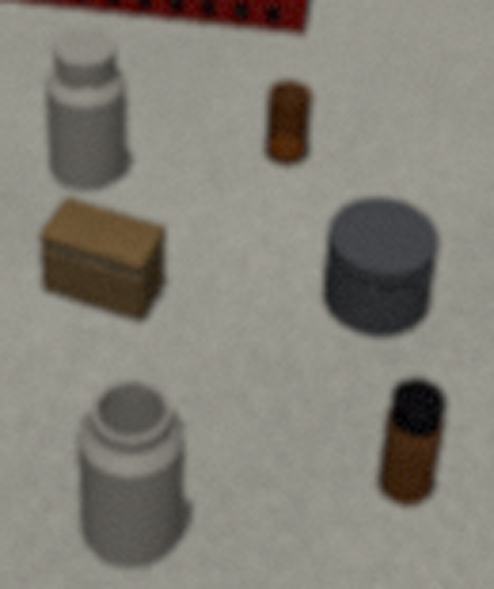

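The crop confirms the choice. The capped bottle is top left (white cap) and the capped vial is bottom right (black cap). The open bottle and open vial have visible mouths.

```bash
cat > st.py <<'E'
from h import *
import sys
from scipy.spatial.transform import Rotation as R
def main(x,y,z,yaw=None):
    o=sensors.observe(); r=R.from_quat(o['orientation']).as_matrix(); ya=np.degrees(np.arctan2(r[1,1],r[0,1]))
    p=np.array(o['tool_pos']); d=(np.array([x,y,z])-p)/120
    print('t',round(o['time'],2),'tcp',p.round(1),'closing axis deg',round(ya,1),'gap',o['finger_gap'],'units',d.round(3),'j',np.round(o['joint_pos'],2), 'zaxis',r[:,2].round(3))
    if yaw is not None: w=(yaw-ya+90)%180-90; print('turn units',round(w/90,3),'rows>=',abs(w)/8.59)
main(*map(float,sys.argv[1:]))
E
python3 st.py 591.6 -307.5 150
```

```text
t 2.8 tcp [ 169.8 -549.4  242.3] closing axis deg -72.8 gap 85.2772886997698 units [ 3.515  2.016 -0.769] j [-1.41  0.31  0.05  1.3  -0.    1.43] zaxis [ 0. -0. -1.]
```

>>> move_arm:
  moves:
    - [0.27,0.155,-0.05,0]
    - [0.27,0.155,-0.05,0]
    - [0.27,0.155,-0.05,0]
    - [0.27,0.155,-0.05,0]
    - [0.27,0.155,-0.05,0]
    - [0.27,0.155,-0.05,0]
    - [0.27,0.155,-0.05,0]
    - [0.27,0.155,-0.05,0]
  fingers: 0.2
  grip_force: 30

```text
time: 3.6
tool_pos: [430.3, -399.7, 194.2]
orientation: [0.989, 0.149, 0.0, 0.0]
force: [-0.1, -0.5, 0.6]
finger_gap: 68.3
finger_force: 0.0
```

>>> move_arm:
  moves:
    - [0.27,0.155,-0.05,0]
    - [0.27,0.155,-0.05,0]
    - [0.27,0.155,-0.05,0]
    - [0.27,0.155,-0.05,0]
    - [0.27,0.155,-0.05,0]
    - [0,0,0,0]
    - [0,0,0,0]

```text
time: 4.3
tool_pos: [591.3, -306.8, 163.7]
orientation: [0.989, 0.15, -0.001, -0.0]
force: [0.5, -0.1, 0.0]
finger_gap: 68.3
finger_force: 0.0
```

```bash
python3 st.py 591.6 -307.5 30
```

```text
t 4.3 tcp [ 591.3 -306.8  163.7] closing axis deg -72.7 gap 68.27300448063372 units [ 0.003 -0.006 -1.114] j [-0.6   0.52  0.17  1.22 -0.    2.24] zaxis [-0.001  0.    -1.   ]
```

>>> move_arm:
  moves:
    - [0,-0.005,-0.14,0.09]
    - [0,0,-0.14,0.09]
    - [0,0,-0.14,0.09]
    - [0,0,-0.14,0.09]
    - [0,0,-0.14,0.09]
    - [0,0,-0.14,0.09]
    - [0,0,-0.14,0.09]
    - [0,0,-0.134,0.09]

```text
time: 5.1
tool_pos: [589.7, -309.6, 30.6]
orientation: [0.754, 0.657, -0.0, 0.0]
force: [0.1, 0.1, 0.0]
finger_gap: 68.6
finger_force: 0.0
```

>>> move_arm:
  moves:
    - [0,0,0,0]
    - [0,0,0,0]
    - [0,0,0,0]
    - [0,0,0,0]
    - [0,0,0,0]
    - [0,0,0,0]
    - [0,0,0,0]
    - [0,0,0,0]
  fingers: 1

```text
time: 5.9
tool_pos: [591.6, -308.9, 32.1]
orientation: [0.755, 0.656, -0.0, 0.001]
force: [-2.3, -1.4, 6.1]
finger_gap: 27.2
finger_force: 30.1
```

```bash
python3 st.py 484 281 160
```

```text
t 5.9 tcp [ 591.6 -308.9   32.1] closing axis deg -8.1 gap 27.15153391139555 units [-0.897  4.916  1.066] j [-0.6   0.61 -0.02  0.94 -0.    1.11] zaxis [ 0.002 -0.002 -1.   ]
```

>>> move_arm:
  moves:
    - [0,0,0.15,0]
    - [0,0,0.3,0]
    - [0,0,0.3,0]
    - [0,0.1,0.25,0]
    - [-0.06,0.2,0,0]
    - [-0.06,0.3,0,0]
    - [-0.06,0.3,0,0]
    - [-0.06,0.3,0,0]

```text
time: 6.7
tool_pos: [561.8, -162.8, 150.6]
orientation: [0.755, 0.656, 0.0, -0.0]
force: [0.1, -0.4, -1.4]
finger_gap: 26.8
finger_force: 29.7
```

>>> move_arm:
  moves:
    - [-0.06,0.3,0,0]
    - [-0.06,0.3,0,0]
    - [-0.06,0.3,0,0]
    - [-0.06,0.3,0,0]
    - [-0.06,0.3,0,0]
    - [-0.06,0.3,0,0]
    - [-0.06,0.3,0,0]
    - [-0.06,0.3,0,0]

```text
time: 7.5
tool_pos: [504.0, 125.5, 150.7]
orientation: [0.755, 0.656, 0.0, -0.0]
force: [1.1, -0.4, 0.1]
finger_gap: 27.4
finger_force: 29.7
```

>>> move_arm:
  moves:
    - [-0.06,0.3,0,0]
    - [-0.06,0.3,0,0]
    - [-0.06,0.3,0,0]
    - [0,0.2,0,0]
    - [0,0.1,0,0]
    - [0,0,0,0]
    - [0,0,0,0]

```text
time: 8.2
tool_pos: [482.9, 267.2, 150.4]
orientation: [0.755, 0.656, -0.0, 0.0]
force: [-0.7, 0.0, -0.6]
finger_gap: 27.0
finger_force: 29.7
```

```bash
python3 st.py 484 281 39; python3 -c "
from h import *
s=snap('side','s1.png');i=s['image'][100:260,180:400];cv2.imwrite('pics/s1c.png',cv2.cvtColor(cv2.resize(i,None,fx=3.6,fy=3.6),cv2.COLOR_RGB2BGR))"
```

```text
t 8.2 tcp [482.9 267.2 150.4] closing axis deg -8.0 gap 27.04428879752563 units [ 0.009  0.115 -0.929] j [ 0.36  0.31 -0.18  1.07 -0.    2.07] zaxis [-0.    -0.001 -1.   ]
```

View pics/s1c.png

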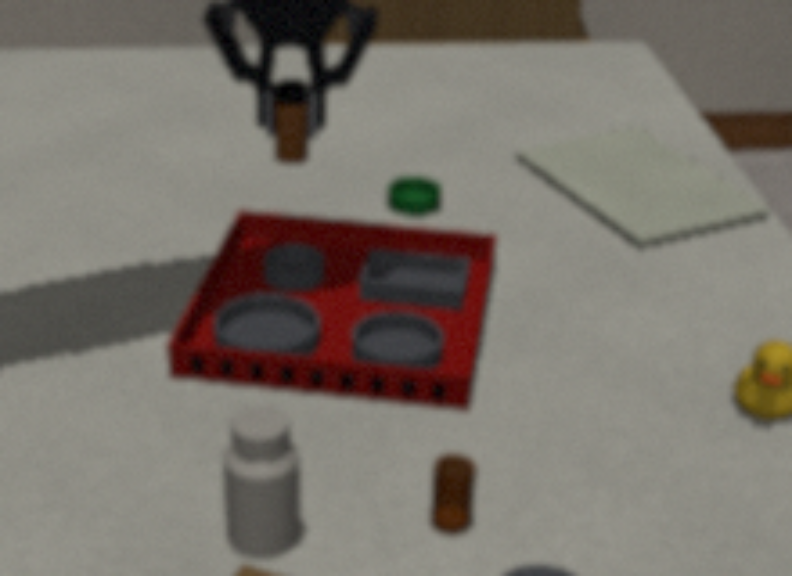

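The vial is held upright (crop pixel 291,130), above its round pocket at (295,266).

>>> move_arm:
  moves:
    - [0.009,0.115,0,0]
    - [0,0,-0.2,0]
    - [0,0,-0.2,0]
    - [0,0,-0.2,0]
    - [0,0,-0.15,0]
    - [0,0,-0.1,0]
    - [0,0,-0.05,0]
    - [0,0,-0.02,0]

```text
time: 9.05
tool_pos: [484.2, 281.5, 40.0]
orientation: [0.755, 0.656, -0.0, -0.0]
force: [-0.6, -1.8, -1.1]
finger_gap: 26.8
finger_force: 29.7
```

>>> move_arm:
  moves:
    - [0,0,0,0]
    - [0,0,0,0]

```text
time: 9.25
tool_pos: [484.8, 281.9, 41.1]
orientation: [0.755, 0.656, 0.001, 0.0]
force: [-0.1, 0.2, -0.7]
finger_gap: 27.1
finger_force: 29.7
```

>>> move_arm:
  moves:
    - [0,0,-0.015,0]
    - [0,0,-0.01,0]
    - [0,0,0,0]

```text
time: 9.55
tool_pos: [484.9, 282.0, 39.0]
orientation: [0.755, 0.656, 0.001, 0.0]
force: [-2.1, -0.6, 9.4]
finger_gap: 26.9
finger_force: 30.5
```

>>> move_arm:
  moves:
    - [0,0,0,0]
    - [0,0,0,0]
    - [0,0,0,0]
    - [0,0,0,0]
    - [0,0,0.1,0]
    - [0,0,0.3,0]
    - [0,0,0.3,0]
    - [0,0,0.3,0]
  fingers: 0.4

```text
time: 10.35
tool_pos: [483.9, 281.5, 159.2]
orientation: [0.755, 0.656, 0.0, 0.0]
force: [0.2, 0.5, -0.0]
finger_gap: 51.1
finger_force: 0.0
```

```bash
python3 st.py 450.8 -162.5 160 59; python3 -c "
from h import *
s=snap('side');i=s['image'][100:260,180:400];cv2.imwrite('pics/s2c.png',cv2.cvtColor(cv2.resize(i,None,fx=3.6,fy=3.6),cv2.COLOR_RGB2BGR))"
```

```text
t 10.35 tcp [483.9 281.5 159.2] closing axis deg -8.0 gap 51.10578378826369 units [-0.276 -3.7    0.006] j [ 0.38  0.32 -0.15  1.1  -0.    2.09] zaxis [ 0. -0. -1.]
turn units 0.745 rows>= 7.802379075564088
```

View pics/s2c.png

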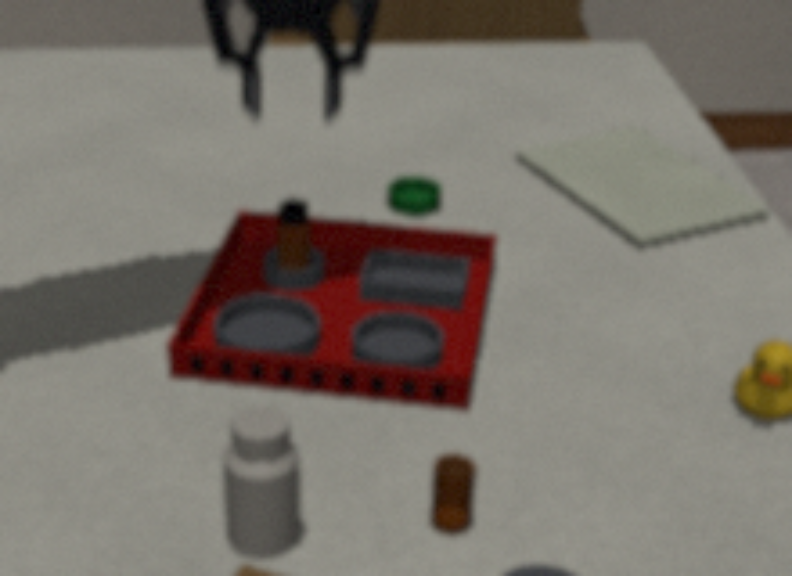

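The vial stands upright in the small pocket (crop pixel 292,240). The box is next.

>>> move_arm:
  moves:
    - [-0.02,-0.2,0,0.055]
    - [-0.02,-0.3,0,0.055]
    - [-0.02,-0.3,0,0.055]
    - [-0.02,-0.3,0,0.055]
    - [-0.02,-0.3,0,0.055]
    - [-0.02,-0.3,0,0.055]
    - [-0.02,-0.3,0,0.055]
    - [-0.02,-0.3,0,0.055]
  fingers: 0.2

```text
time: 11.2
tool_pos: [464.8, 4.2, 158.0]
orientation: [0.486, 0.874, 0.0, 0.001]
force: [0.0, -0.8, 0.1]
finger_gap: 68.2
finger_force: 0.0
```

>>> move_arm:
  moves:
    - [-0.02,-0.3,0,0.055]
    - [-0.02,-0.3,0,0.055]
    - [-0.02,-0.3,0,0.055]
    - [-0.02,-0.3,0,0.055]
    - [-0.02,-0.2,0,0.055]
    - [-0.016,0,0,0.03]
    - [0,0,0,0]

```text
time: 11.9
tool_pos: [450.7, -163.3, 157.7]
orientation: [0.268, 0.963, 0.0, 0.0]
force: [-0.3, -1.3, -0.3]
finger_gap: 68.4
finger_force: 0.0
```

```bash
python3 st.py 450.8 -162.5 30 59
```

```text
t 11.9 tcp [ 450.7 -163.3  157.7] closing axis deg 58.9 gap 68.3894583561174 units [ 1.000e-03  7.000e-03 -1.064e+00] j [-0.52  0.17 -0.35  1.05  0.    0.03] zaxis [ 0. -0. -1.]
turn units 0.001 rows>= 0.009591329157406115
```

>>> move_arm:
  moves:
    - [0,0.007,-0.25,0]
    - [0,0,-0.3,0]
    - [0,0,-0.25,0]
    - [0,0,-0.15,0]
    - [0,0,-0.08,0]
    - [0,0,-0.035,0]
    - [0,0,0,0]

```text
time: 12.6
tool_pos: [451.3, -161.4, 29.7]
orientation: [0.267, 0.964, 0.0, 0.0]
force: [0.1, -0.9, 0.1]
finger_gap: 68.4
finger_force: 0.0
```

>>> move_arm:
  moves:
    - [0,0,0,0]
    - [0,0,0,0]
    - [0,0,0,0]
    - [0,0,0,0]
    - [0,0,0,0]
    - [0,0,0,0]
    - [0,0,0,0]
    - [0,0,0,0]
  fingers: 1

```text
time: 13.4
tool_pos: [451.9, -162.1, 30.5]
orientation: [0.267, 0.964, -0.0, 0.001]
force: [-0.1, 0.4, 6.5]
finger_gap: 33.6
finger_force: 30.8
```

```bash
python3 st.py 585 255 150 75.5
```

```text
t 13.4 tcp [ 451.9 -162.1   30.5] closing axis deg 59.0 gap 33.604790449693354 units [1.109 3.476 0.995] j [-0.51  0.31 -0.53  0.73  0.    0.03] zaxis [ 0.002 -0.001 -1.   ]
turn units 0.183 rows>= 1.9182008341780175
```

>>> move_arm:
  moves:
    - [0,0,0.15,0]
    - [0,0,0.3,0]
    - [0,0,0.3,0]
    - [0.03,0.1,0.245,0]
    - [0.09,0.25,0,0.02]
    - [0.09,0.29,0,0.02]
    - [0.09,0.29,0,0.02]
    - [0.09,0.29,0,0.02]

```text
time: 14.2
tool_pos: [498.0, -13.9, 149.1]
orientation: [0.206, 0.979, 0.0, 0.0]
force: [1.0, -0.8, -0.5]
finger_gap: 33.5
finger_force: 30.0
```

>>> move_arm:
  moves:
    - [0.09,0.29,0,0.02]
    - [0.09,0.29,0,0.02]
    - [0.09,0.29,0,0.02]
    - [0.09,0.29,0,0.02]
    - [0.09,0.29,0,0.02]
    - [0.09,0.29,0,0.003]
    - [0.09,0.29,0,0]
    - [0.08,0.19,0,0]

```text
time: 15.0
tool_pos: [583.0, 253.6, 148.7]
orientation: [0.125, 0.992, 0.0, -0.0]
force: [-1.0, -0.2, -0.6]
finger_gap: 34.1
finger_force: 30.0
```

>>> move_arm:
  moves:
    - [0,0.05,0,0]
    - [0,0,0,0]
    - [0,0,0,0]

```text
time: 15.3
tool_pos: [582.3, 256.3, 148.6]
orientation: [0.126, 0.992, -0.0, -0.0]
force: [0.0, -0.4, -0.5]
finger_gap: 33.6
finger_force: 30.0
```

```bash
python3 st.py 585 255 39 75.5; python3 -c "
from h import *
s=snap('side');i=s['image'][80:240,180:400];cv2.imwrite('pics/s3c.png',cv2.cvtColor(cv2.resize(i,None,fx=3.6,fy=3.6),cv2.COLOR_RGB2BGR))"
```

```text
t 15.3 tcp [582.3 256.3 148.6] closing axis deg 75.5 gap 33.580369497039484 units [ 0.022 -0.011 -0.913] j [ 0.29  0.47  0.05  1.15 -0.    0.54] zaxis [-0.001 -0.001 -1.   ]
turn units 0.0 rows>= 0.003737166106085512
```

View pics/s3c.png

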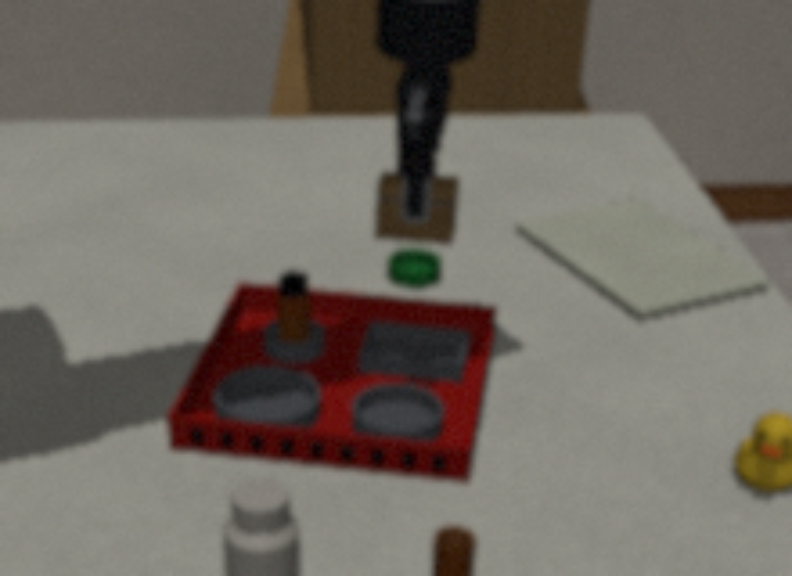

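The box is held level (crop pixel 416,208), aligned above the rectangular pocket (417,348).

>>> move_arm:
  moves:
    - [0.022,-0.011,-0.2,0]
    - [0,0,-0.25,0]
    - [0,0,-0.2,0]
    - [0,0,-0.13,0]
    - [0,0,-0.08,0]
    - [0,0,-0.03,0]
    - [0,0,-0.015,0]
    - [0,0,-0.01,0]

```text
time: 16.15
tool_pos: [586.3, 255.9, 40.0]
orientation: [0.126, 0.992, 0.0, 0.001]
force: [-0.5, -0.5, 0.1]
finger_gap: 33.9
finger_force: 30.1
```

>>> move_arm:
  moves:
    - [0,0,-0.008,0]
    - [0,0,0,0]

```text
time: 16.35
tool_pos: [586.0, 256.1, 38.7]
orientation: [0.126, 0.992, 0.0, 0.0]
force: [0.4, 0.1, -1.1]
finger_gap: 33.3
finger_force: 30.1
```

>>> move_arm:
  moves:
    - [0,0,-0.01,0]
    - [0,0,0,0]

```text
time: 16.55
tool_pos: [586.0, 256.1, 38.6]
orientation: [0.126, 0.992, 0.0, 0.001]
force: [-2.9, -1.1, 7.0]
finger_gap: 33.6
finger_force: 30.9
```

>>> move_arm:
  moves:
    - [0,0,0,0]
    - [0,0,0,0]
    - [0,0,0,0]
    - [0,0,0,0]
    - [0,0,0.1,0]
    - [0,0,0.3,0]
    - [0,0,0.3,0]
    - [0,0,0.3,0]
  fingers: 0.4

```text
time: 17.35
tool_pos: [585.5, 255.9, 158.9]
orientation: [0.126, 0.992, 0.0, 0.0]
force: [0.5, -0.2, 0.4]
finger_gap: 51.3
finger_force: 0.0
```

```bash
python3 st.py 600 -181.5 160 30; python3 -c "
from h import *
s=snap('side');i=s['image'][80:240,180:400];cv2.imwrite('pics/s4c.png',cv2.cvtColor(cv2.resize(i,None,fx=3.6,fy=3.6),cv2.COLOR_RGB2BGR))"
```

```text
t 17.35 tcp [585.5 255.9 158.9] closing axis deg 75.5 gap 51.29883535754707 units [ 0.121 -3.645  0.009] j [0.29 0.47 0.07 1.17 0.   0.54] zaxis [ 0.  0. -1.]
turn units -0.506 rows>= 5.2965279054686105
```

View pics/s4c.png

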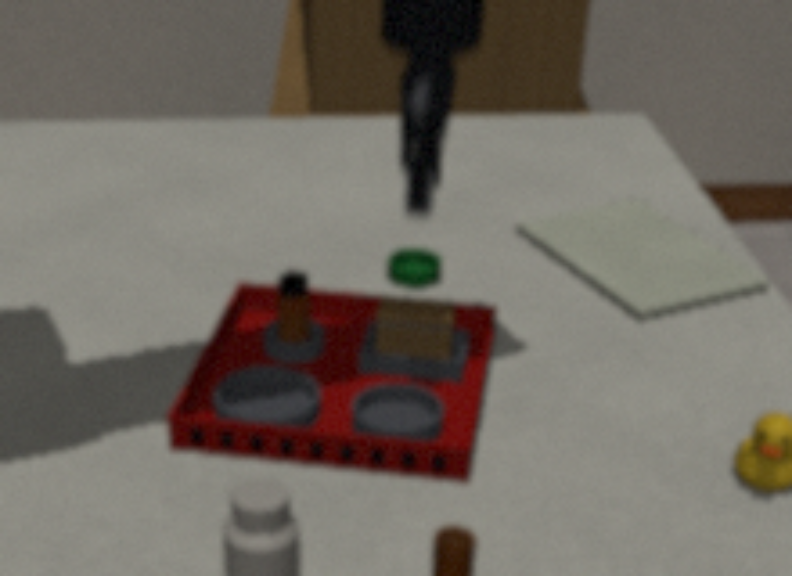

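The box is seated in its pocket (crop pixel 415,335). The jar is next, gripped along the tray diagonal.

>>> move_arm:
  moves:
    - [0.01,-0.2,0,-0.04]
    - [0.01,-0.3,0,-0.04]
    - [0.01,-0.3,0,-0.04]
    - [0.01,-0.3,0,-0.04]
    - [0.01,-0.3,0,-0.04]
    - [0.01,-0.3,0,-0.04]
    - [0.01,-0.3,0,-0.04]
    - [0.01,-0.3,0,-0.04]
  fingers: 0

```text
time: 18.2
tool_pos: [595.3, -21.5, 157.8]
orientation: [0.37, 0.929, 0.0, 0.001]
force: [1.3, -0.3, 0.4]
finger_gap: 85.6
finger_force: 0.0
```

>>> move_arm:
  moves:
    - [0.01,-0.3,0,-0.04]
    - [0.01,-0.3,0,-0.04]
    - [0.01,-0.3,0,-0.04]
    - [0.01,-0.3,0,-0.04]
    - [0,-0.14,0,-0.03]
    - [0,0,0,0]
    - [0,0,0,0]

```text
time: 18.9
tool_pos: [599.8, -180.4, 157.0]
orientation: [0.503, 0.864, 0.0, -0.0]
force: [-0.6, 0.6, -0.3]
finger_gap: 85.2
finger_force: 0.0
```

```bash
python3 st.py 600 -181.5 35 30
```

```text
t 18.9 tcp [ 599.8 -180.4  157. ] closing axis deg 29.6 gap 85.21077743914296 units [ 1.000e-03 -9.000e-03 -1.017e+00] j [-0.42  0.45  0.03  1.16  0.    0.63] zaxis [-0.     0.001 -1.   ]
turn units 0.004 rows>= 0.0447512181449992
```

>>> move_arm:
  moves:
    - [0,-0.009,-0.25,0]
    - [0,0,-0.3,0]
    - [0,0,-0.22,0]
    - [0,0,-0.15,0]
    - [0,0,-0.08,0]
    - [0,0,-0.04,0]
    - [0,0,0,0]

```text
time: 19.6
tool_pos: [600.2, -181.1, 32.2]
orientation: [0.502, 0.865, 0.0, -0.0]
force: [0.2, -0.0, 0.7]
finger_gap: 85.6
finger_force: 0.0
```

>>> move_arm:
  moves:
    - [0,0,0,0]
    - [0,0,0,0]
    - [0,0,0,0]
    - [0,0,0,0]
    - [0,0,0,0]
    - [0,0,0,0]
    - [0,0,0,0]
    - [0,0,0,0]
  fingers: 1

```text
time: 20.4
tool_pos: [600.9, -182.4, 33.6]
orientation: [0.503, 0.864, 0.0, 0.001]
force: [-0.4, 1.4, 5.2]
finger_gap: 58.8
finger_force: 33.0
```

```bash
python3 st.py 458 180 150 30.5
```

```text
t 20.4 tcp [ 600.9 -182.4   33.6] closing axis deg 29.6 gap 58.813540514504005 units [-1.191  3.02   0.97 ] j [-0.42  0.54 -0.14  0.89  0.    0.63] zaxis [ 0.002 -0.001 -1.   ]
turn units 0.01 rows>= 0.1053880087468445
```

>>> move_arm:
  moves:
    - [0,0,0.15,0]
    - [0,0,0.3,0]
    - [0,0,0.3,0]
    - [0,0,0.22,0]
    - [-0.08,0.2,0,0]
    - [-0.11,0.28,0,0]
    - [-0.11,0.28,0,0]
    - [-0.11,0.28,0,0]

```text
time: 21.2
tool_pos: [550.0, -56.3, 148.4]
orientation: [0.503, 0.864, 0.0, -0.0]
force: [1.1, -0.2, -1.1]
finger_gap: 59.0
finger_force: 33.0
```

>>> move_arm:
  moves:
    - [-0.11,0.28,0,0]
    - [-0.11,0.28,0,0]
    - [-0.11,0.28,0,0]
    - [-0.11,0.28,0,0]
    - [-0.11,0.28,0,0]
    - [-0.11,0.28,0,0]
    - [-0.11,0.28,0,0.01]
    - [-0.01,0.02,0,0]

```text
time: 22.0
tool_pos: [455.3, 183.3, 148.5]
orientation: [0.494, 0.869, 0.0, -0.001]
force: [1.4, -0.2, -2.5]
finger_gap: 59.1
finger_force: 33.0
```

>>> move_arm:
  moves:
    - [0,0,0,0]
    - [0,0,0,0]

```text
time: 22.2
tool_pos: [457.6, 179.9, 148.5]
orientation: [0.496, 0.868, -0.0, 0.0]
force: [0.1, 0.1, -1.1]
finger_gap: 59.0
finger_force: 33.0
```

```bash
python3 st.py 458 180 40 30.5; python3 -c "
from h import *
s=snap('side');i=s['image'][100:260,180:400];cv2.imwrite('pics/s5c.png',cv2.cvtColor(cv2.resize(i,None,fx=3.6,fy=3.6),cv2.COLOR_RGB2BGR))"
```

```text
t 22.2 tcp [457.6 179.9 148.5] closing axis deg 30.5 gap 59.001877505712294 units [ 0.004  0.001 -0.904] j [ 0.21  0.2  -0.34  1.03 -0.    1.25] zaxis [ 0. -0. -1.]
turn units 0.0 rows>= 0.0037895549432154915
```

View pics/s5c.png

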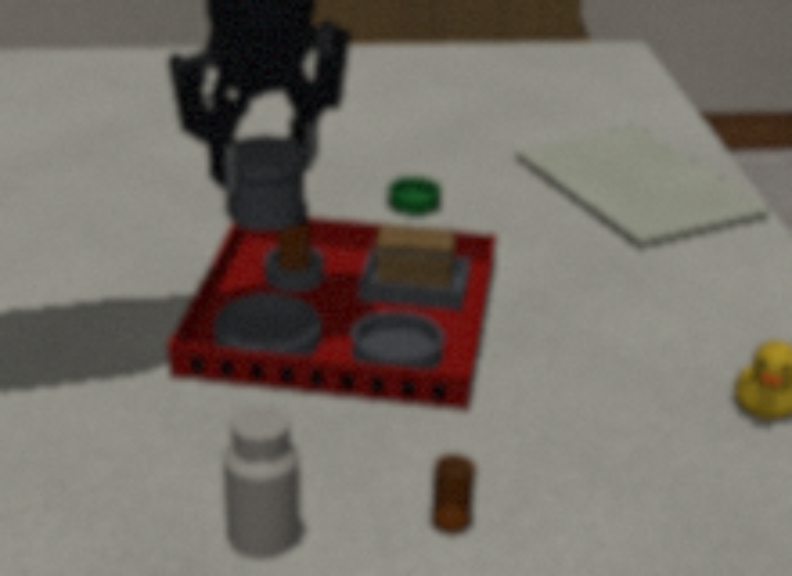

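The jar is upright in the grip (crop pixel 266,183), above the large pocket (268,322).

>>> move_arm:
  moves:
    - [0,0,-0.2,0]
    - [0,0,-0.25,0]
    - [0,0,-0.2,0]
    - [0,0,-0.13,0]
    - [0,0,-0.07,0]
    - [0,0,-0.03,0]
    - [0,0,-0.015,0]
    - [0,0,-0.01,0]

```text
time: 23.05
tool_pos: [458.0, 180.4, 40.6]
orientation: [0.496, 0.868, 0.0, 0.001]
force: [-2.7, 0.3, 9.4]
finger_gap: 58.9
finger_force: 34.0
```

>>> move_arm:
  moves:
    - [0,0,0,0]
    - [0,0,0,0]

```text
time: 23.25
tool_pos: [457.9, 180.6, 40.6]
orientation: [0.496, 0.868, 0.001, 0.001]
force: [-0.4, -0.4, 1.5]
finger_gap: 58.6
finger_force: 33.0
```

>>> move_arm:
  moves:
    - [0,0,0,0]
    - [0,0,0,0]
    - [0,0,0,0]
    - [0,0,0,0]
    - [0,0,0.1,0]
    - [0,0,0.3,0]
    - [0,0,0.3,0]
    - [0,0,0.3,0]
  fingers: 0.1

```text
time: 24.05
tool_pos: [456.9, 180.4, 161.9]
orientation: [0.496, 0.868, 0.0, 0.0]
force: [0.8, 0.3, -0.3]
finger_gap: 76.7
finger_force: 0.0
```

```bash
python3 st.py 444.2 -56.5 160 30; python3 -c "
from h import *
s=snap('side');i=s['image'][100:260,180:400];cv2.imwrite('pics/s6c.png',cv2.cvtColor(cv2.resize(i,None,fx=3.6,fy=3.6),cv2.COLOR_RGB2BGR))"
```

```text
t 24.05 tcp [456.9 180.4 161.9] closing axis deg 30.5 gap 76.68654125575407 units [-0.106 -1.974 -0.016] j [ 0.21  0.19 -0.31  1.06  0.    1.25] zaxis [ 0.  0. -1.]
turn units -0.006 rows>= 0.05795660988575898
```

View pics/s6c.png

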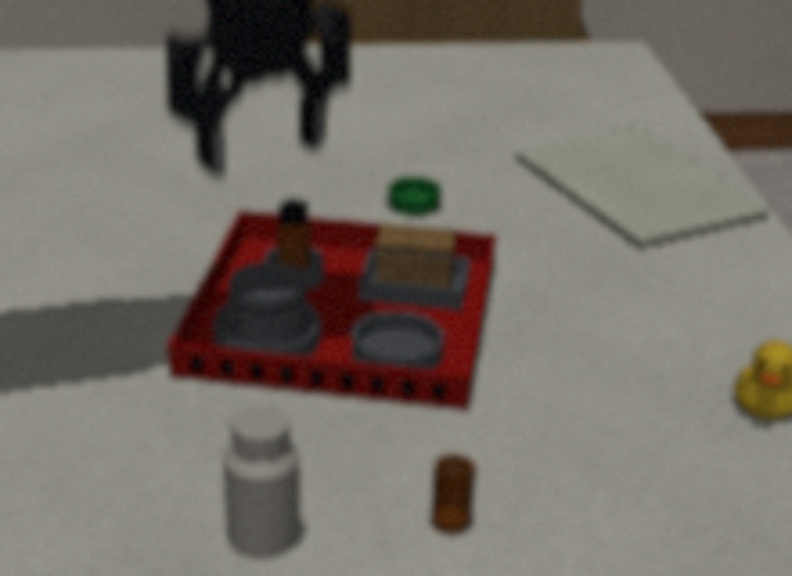

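The jar is seated in the large pocket (crop pixel 268,305). The capped bottle is next.

>>> move_arm:
  moves:
    - [-0.015,-0.2,0,0]
    - [-0.015,-0.3,0,0]
    - [-0.015,-0.3,0,0]
    - [-0.015,-0.3,0,0]
    - [-0.015,-0.3,0,0]
    - [-0.015,-0.3,0,0]
    - [-0.016,-0.27,0,0]
    - [0,0,0,0]

```text
time: 24.9
tool_pos: [444.8, -59.1, 160.7]
orientation: [0.498, 0.867, -0.0, 0.001]
force: [0.2, 0.3, 0.3]
finger_gap: 77.1
finger_force: 0.0
```

>>> move_arm:
  moves:
    - [0,0,-0.25,0]
    - [0,0,-0.3,0]
    - [0,0,-0.22,0]
    - [0,0,-0.13,0]
    - [0,0,-0.07,0]
    - [0,0,-0.04,0]
    - [0,0,0,0]

```text
time: 25.6
tool_pos: [444.7, -55.7, 38.9]
orientation: [0.496, 0.868, 0.0, 0.0]
force: [-0.2, -0.2, -0.1]
finger_gap: 76.9
finger_force: 0.0
```

>>> move_arm:
  moves:
    - [0,0,0,0]
    - [0,0,0,0]
    - [0,0,0,0]
    - [0,0,0,0]
    - [0,0,0,0]
    - [0,0,0,0]
    - [0,0,0,0]
    - [0,0,0,0]
  fingers: 1

```text
time: 26.4
tool_pos: [445.3, -56.2, 39.7]
orientation: [0.496, 0.868, 0.0, 0.001]
force: [-1.4, 1.2, 5.5]
finger_gap: 46.9
finger_force: 31.6
```

```bash
python3 st.py 559.5 154 160 30.5
```

```text
t 26.4 tcp [445.3 -56.2  39.7] closing axis deg 30.5 gap 46.87075048370322 units [0.952 1.752 1.003] j [-0.3   0.24 -0.59  0.73  0.    0.73] zaxis [ 0.002 -0.001 -1.   ]
turn units 0.0 rows>= 0.0007144882759996258
```

>>> move_arm:
  moves:
    - [0,0,0.15,0]
    - [0,0,0.3,0]
    - [0,0,0.3,0]
    - [0,0,0.25,0]
    - [0.08,0.15,0,0]
    - [0.14,0.26,0,0]
    - [0.14,0.26,0,0]
    - [0.14,0.26,0,0]

```text
time: 27.2
tool_pos: [504.9, 56.7, 158.9]
orientation: [0.497, 0.868, 0.0, 0.0]
force: [0.8, 0.4, -0.8]
finger_gap: 47.1
finger_force: 31.4
```

>>> move_arm:
  moves:
    - [0.14,0.26,0,0]
    - [0.14,0.26,0,0]
    - [0.14,0.26,0,0]
    - [0.03,0.04,0,0]
    - [0,0,0,0]
    - [0,0,0,0]

```text
time: 27.8
tool_pos: [557.7, 153.4, 158.3]
orientation: [0.496, 0.868, -0.001, -0.0]
force: [0.0, -0.3, -1.1]
finger_gap: 47.3
finger_force: 31.5
```

```bash
python3 st.py 559.5 154 47 30.5; python3 -c "
from h import *
s=snap('side');i=s['image'][100:260,180:400];cv2.imwrite('pics/s7c.png',cv2.cvtColor(cv2.resize(i,None,fx=3.6,fy=3.6),cv2.COLOR_RGB2BGR))"
```

```text
t 27.8 tcp [557.7 153.4 158.3] closing axis deg 30.5 gap 47.28409843731055 units [ 0.015  0.005 -0.928] j [ 0.13  0.36 -0.1   1.11 -0.    1.17] zaxis [-0.001 -0.001 -1.   ]
turn units 0.0 rows>= 0.0019289597443812125
```

View pics/s7c.png

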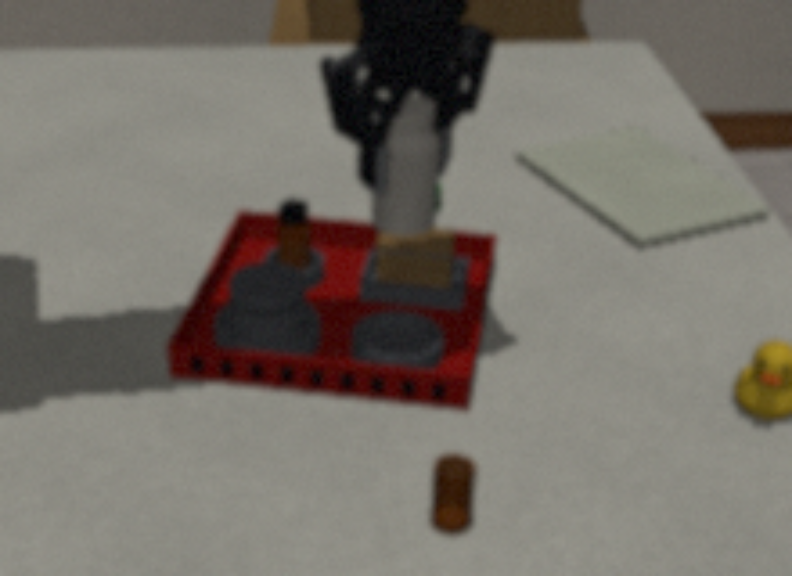

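The bottle is upright in the grip (crop pixel 408,165), above the middle pocket (400,340). Lowering it now.

>>> move_arm:
  moves:
    - [0.015,0.005,-0.2,0]
    - [0,0,-0.25,0]
    - [0,0,-0.2,0]
    - [0,0,-0.13,0]
    - [0,0,-0.07,0]
    - [0,0,-0.03,0]
    - [0,0,-0.02,0]
    - [0,0,-0.015,0]

```text
time: 28.65
tool_pos: [561.0, 154.5, 49.7]
orientation: [0.496, 0.868, 0.001, 0.001]
force: [-0.5, 0.3, -0.6]
finger_gap: 46.8
finger_force: 31.5
```

>>> move_arm:
  moves:
    - [0,0,-0.01,0]
    - [0,0,0,0]

```text
time: 28.85
tool_pos: [560.6, 154.8, 48.1]
orientation: [0.496, 0.868, 0.0, 0.0]
force: [-0.3, 1.0, -1.9]
finger_gap: 47.1
finger_force: 31.5
```

>>> move_arm:
  moves:
    - [0,0,-0.01,0]
    - [0,0,-0.005,0]
    - [0,0,0,0]

```text
time: 29.15
tool_pos: [560.6, 154.8, 46.7]
orientation: [0.496, 0.868, 0.0, 0.0]
force: [-1.1, 0.7, 4.6]
finger_gap: 46.7
finger_force: 32.0
```

>>> move_arm:
  moves:
    - [0,0,0,0]
    - [0,0,0,0]
    - [0,0,0,0]
    - [0,0,0,0]
    - [0,0,0.1,0]
    - [0,0,0.3,0]
    - [0,0,0.3,0]
    - [0,0,0.3,0]
  fingers: 0.2

```text
time: 29.95
tool_pos: [560.1, 154.6, 167.9]
orientation: [0.496, 0.868, 0.0, 0.0]
force: [0.1, -0.5, -0.4]
finger_gap: 68.1
finger_force: 0.0
```

>>> move_arm:
  moves:
    - [0,-0.1,0.3,0]
    - [0,-0.3,0.1,0]
    - [0,-0.3,0,0]
    - [0,-0.3,0,0]
    - [0,-0.3,0,0]
    - [-0.1,-0.3,0,0]
    - [-0.1,-0.2,0,0]
    - [0,0,0,0]

```text
time: 30.75
tool_pos: [535.2, -64.0, 214.8]
orientation: [0.498, 0.867, -0.0, 0.0]
force: [-0.3, 0.2, 0.7]
finger_gap: 68.4
finger_force: 0.0
```

Run:
```python
from h import *
t=snap('top'); s=snap('side')
i=s['image'][130:250,200:360]; cv2.imwrite('pics/f1.png',cv2.cvtColor(cv2.resize(i,None,fx=4.9,fy=4.9,interpolation=cv2.INTER_CUBIC),cv2.COLOR_RGB2BGR))
i=t['image'][165:285,150:310]; cv2.imwrite('pics/f2.png',cv2.cvtColor(cv2.resize(i,None,fx=4.9,fy=4.9,interpolation=cv2.INTER_CUBIC),cv2.COLOR_RGB2BGR))
for n,d0 in dict(bottle=(559,154),vial=(484,281),jar=(458,180),box=(585,255)).items():
  for p,nm in((t,'top'),(s,'side')):
    u=proj(p,(*d0,35))
    for d in models.silhouettes(p,n):
      r=d['rect']
      if np.hypot(r[0]+r[2]/2-u[0],r[1]+r[3]/2-u[1])<14:
        print(n,nm,fit([(p,d['mask'])],n,list(d0)+([-.25] if n=='box' else []))); break
```

```text
bottle top (array([560.8356266 , 155.95912552]), np.float64(0.04420317952694841))
bottle side (array([566.74316406, 173.64794922]), np.float64(0.13244161824361367))
vial side (array([486.87828064, 311.27628326]), np.float64(0.2545691906005222))
jar top (array([457.30702859, 182.68891302]), np.float64(0.06630152781781495))
jar side (array([461.79673767, 199.16173553]), np.float64(0.15594936708860763))
box top (array([ 5.85575203e+02,  2.60570125e+02, -2.18861403e-01]), np.float64(0.10521042084168342))
box side (array([ 5.92010007e+02,  2.78261868e+02, -1.54710698e-01]), np.float64(0.708036454018227))
```

View pics/f1.png

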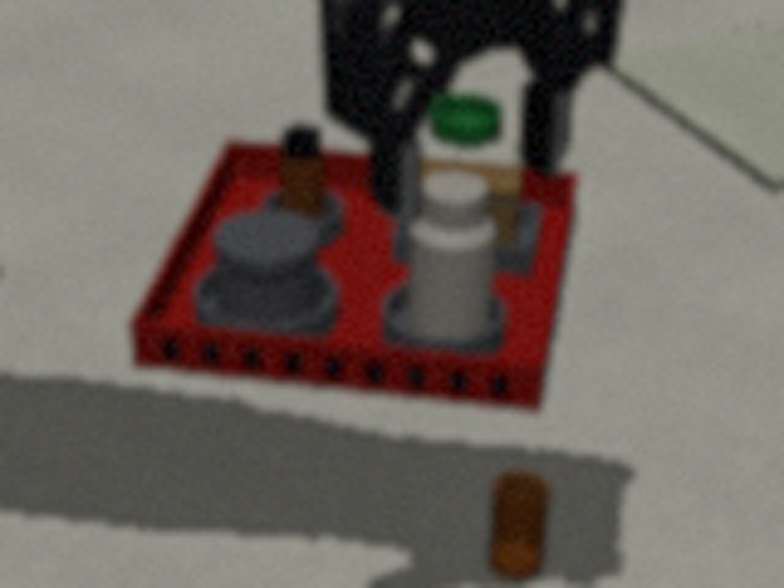

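View pics/f2.png

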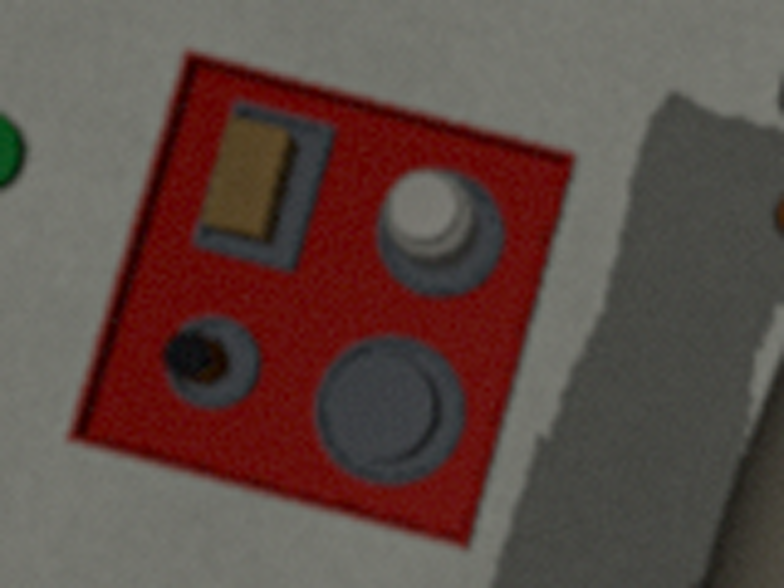

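Both final views show all four items upright in their own pockets: in f2, bottle (430,210), box (245,180), vial (195,355), jar (385,405). The open vial is still standing and the gripper is clear.

```bash
python3 -c "
from h import *
print(arm.sign_off())"
```

```text
the job is handed in; nothing more can be done
None
```

I stood the capped bottle, capped vial, jar and box in their own pockets, left the open bottle and open vial where they were, and handed the job in at about 31 s; no verdict came back.

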